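# Find the heavy side of a loaded tube rotator by feel and hold it down

### The job

The tube rotator's wheel was loaded unevenly, and you cannot see which side is heavy. Turn the wheel slowly by its rim with the gripper to feel where its heavy side lies, bring that heavy side to the bottom, and finish with the gripper still shut on the rim, holding the wheel still there so that I can release its clutch without the wheel swinging round. Leave the other things on the bench where they are.

Things in the scene. Friction and masses are not known exactly. Their poses are not given: they have to be found in the camera images.
- rotator: Tube rotator, a white bench machine that stands fixed; origin at the middle of the underside. Base 215 x 170 mm, 24 mm high; on it, behind the wheel, a drive tower 88 mm deep, 96 mm wide, 182 mm high. The upright wheel in front of the tower faces the robot, apart from the machine's yaw. x: along the axle from wheel to tower, y: to the left, z: up.
- axle (a point): Centre of the wheel: on its level axle, 150 mm above the bench, mid-way through the disc. Axes as the machine's; they do not turn with the wheel. The wheel is an upright grey disc, radius 115 mm, 14 mm thick (faces 7 mm either side of this point). The tower's front is 68 mm behind this point, the hub's front end 38 mm before it.
- rim (a point): Fixed point at the top of the rim, straight above the axle, 104 mm from it, mid-way through the disc; does not turn with the wheel. From 77 to 115 mm off the axle both faces are bare flat rim, to be gripped one finger on each face. Inside that, eight capped tubes run through the disc, parallel to the axle and 58 mm from it, reaching 62 mm before and 45 mm behind the disc's middle.
- wheel (a joint): Turn of the wheel in rad, without stops; grows as the wheel's top moves to -y of the machine (clockwise as the robot sees the wheel). 0: the short white index line on the rim's front face is straight up; the line tells nothing of the heavy side. The drive's slip clutch drags with a steady 0.40 N m either way, more than the heavy side's pull: the wheel stays wherever it is left.
- index (a point): Outer end of the white index line, on the rim's front face 112 mm from the axle, turning with the wheel. The eight tubes look alike; their uneven fill acts as one mass of 0.44 to 0.63 kg, 55 mm off the axle, anywhere round it. At 104 mm from the axle the clutch resists with 3.8 N; the heavy side adds its pull, up to 2.3 to 3.3 N, when lifted, less when lowered. Felt both ways at one angle, half the sum is its pull.
- rack: Bystander: white rack with three spare capped tubes, 70 x 150 mm, 119 mm high, standing on the bench; origin at the middle of its underside. Stays put.
- holder: Bystander: small white sample holder with a thin glass tube and cap, 42 mm across, 170 mm high; origin at the middle of its underside. Stays put.
- gauge: Bystander: aluminium depth gauge, 60 x 60 mm foot with two posts and a head, 126 mm high; origin at the middle of its underside. Stays put.
- counterweight: Bystander: steel ring, 33 mm across, 16 mm high, lying on the bench; origin at the middle of its underside. Stays put.

How it is judged (in metres and radians):
On the way:
1. the wheel is gripped and turned (contact force between the fingers and wheel_c0 above 3 N and distance of index from where it was at the start of the episode above 0.03 m), for 0.1 s.
At the end, for the whole second after the job is handed in: The wheel's heavy side is within 20 degrees (0.35 rad) of straight down, the fingers grip the wheel's disc with more than 5 N, and the wheel is still (below 0.05 rad/s) (z of fill_c0 in the frame of axle below -0.0517 m and contact force between the fingers and wheel_c0 above 5 N and velocity of joint wheel between -0.05 and 0.05 rad/s); the arm keeps its last pose, push and grip.
It fails at once if the rack is pushed away or knocked over (distance of rack from where it was at the start of the episode above 0.03 m or angle between rack's own z axis and vertical above 0.4 rad).
It fails at once if the sample holder is pushed away or knocked over (distance of holder from where it was at the start of the episode above 0.03 m or angle between holder's own z axis and vertical above 0.4 rad).
It fails at once if the gauge is pushed away or knocked over (distance of gauge from where it was at the start of the episode above 0.03 m or angle between gauge's own z axis and vertical above 0.4 rad).
It fails at once if the steel ring is pushed away or knocked over (distance of counterweight from where it was at the start of the episode above 0.03 m or angle between counterweight's own z axis and vertical above 0.4 rad).
It fails at once if the wheel is flung round (faster than 4 rad/s) (velocity of joint wheel above 4 rad/s or velocity of joint wheel below -4 rad/s).
It also fails if it takes over 72 s, if anything falls off the work surface, if the arm or the gripper's body presses on something with over 40 N, if the wrist force passes 120 N, or if a joint passes its speed limit or range.

### The arm

A 6-joint arm with a two-finger parallel gripper is mounted at the origin on the work surface. World frame = base frame: x ahead of the robot, y to its left, z up, the work surface at z = 0. Lengths are in m, angles in degrees, forces in N, time in s.
With the tool pointing down it reaches from about 0.35 to 0.875 m from the base axis. Payload 4.2 kg.
Tool frame: the origin (TCP) lies at the very end of the fingers, on their centre line; the grasp point (between the pads) lies 19 mm behind it; z points along the fingers, x is the direction in which the jaws open and shut, and the axes are right-handed (so a half turn about z gives the same grasp; the last joint's range is limited). The gripper opens to 87 mm and grips with 3 to 60 N. Pads are 19 mm wide; open, the fingers measure 117 mm over their backs; the gripper's body (75 mm by 190 mm) begins 51 mm behind the grasp point.
Start: joints at [92.109, 22.042, 0.453, 0, -68.411, -14.817], TCP at [0.137, 0.61, 0.223] pointing down, gripper open.
Joint ranges: [-179.83, 179.83], [-69.29, 118.12], [-61.27, 80.66], [-181.25, 117.63], [-171.15, -9.14], [-177.46, 177.46]. Speed limits (degrees/s): [159.86, 159.86, 180, 180, 180, 180].

### API

Orientations are given as a 3x3 rotation matrix whose columns are the frame's x, y, z axes.
In Python, from station import sense, capture, finish_job gives the robot as it stands.
- The arm moves only by the shell command python3 -m crank 'ROWS' [OPENING]. ROWS is JSON, a list of rows, each a list of 4 numbers: the shift along the tool's x, y, z in m, then the turn about the tool's z in rad. A call has 1 to 5 rows; each row shifts and turns the commanded pose from where the row before left it, along the tool's axes as they then stand; what a row does not reach is not made up. A row lasts 1/12 s, in which the tool goes at most 41.7 mm and 7.16 degrees, less where a joint would pass 70% of its speed; a pose out of reach is approached as far as the arm can. A call with a gripper value outside its range is refused whole. OPENING is the finger opening in m, from 0 to 0.087, set as the call begins (- or left out, the last holds). The fingers move at their own pace and stop on an object; the grip force is fixed at half the most. Time passes only in rows, so rows that do not move let the fingers close. It gives the time, the measured TCP pose, the force and the opening at its end, in the units of the state.
- sense(): the state, without advancing time (a new reading comes with each control period).
- capture(name): name is "side" or "top" or "wrist"; returns a dict with "pixels" (420x560x3 uint8, red, green, blue), "depth" (420x560 float32, m along the optical axis (not along the pixel's ray), 0 where there is no reading), "fx", "fy", "cx", "cy" (pixels), "world_from_camera" (4x4, takes a point from camera to world coordinates); the wrist camera has in their place "hand_eye" (4x4, takes a point from camera to tool coordinates, whose origin is the TCP and whose axes are the tool frame's). Camera axes: x right, y down, z forward; pixel columns grow to the right and rows downward; lengths in m; the calibration is good to about 2 mm. A picture is of the moment at which its call begins: read the wrist's pose just before it.
- finish_job(): hands the job in, once; it reports no verdict.
The state is a dict: "time_s": time; "joints": joint angles; "joint_velocities": joint speeds; "effort": joint torques, N m; "tcp_pos": TCP position; "ee_rot": TCP orientation; "wrist_force": force on the tool from outside, world axes, zero at the start; "moment": the same for the moment, N m; "gripper_width": opening from 0.0 (shut) to 1.0 (fully open).
Only numpy, scipy, OpenCV 4.12 (cv2) and the standard library are available. Lean on these libraries where they do the work, as an engineer would, in place of code of your own. Each camera call takes 0.05 s, during which the arm holds its last target.

## Working session

There is one attempt and no reset: what is moved stays moved. The work goes in short steps, Python scripts to look and compute and a shell command to move; the robot and the scene stay as the last step left them, time stands still between calls to the robot, and variables do not carry over. Pictures are saved under pics/ and viewed, and the job is handed in when it is done.

```bash
mkdir -p pics; ls; cat > h.py <<'E'
import numpy as np, cv2
from station import sense, capture
def snap(n,f):
    c=capture(n); cv2.imwrite(f'pics/{f}.png',cv2.cvtColor(c['pixels'],cv2.COLOR_RGB2BGR))
    np.savez(f'pics/{f}.npz',**c); return c
def pts(c,T=None):
    d=c['depth'];v,u=np.mgrid[:d.shape[0],:d.shape[1]]
    P=np.stack([(u-c['cx'])/c['fx']*d,(v-c['cy'])/c['fy']*d,d],-1)
    T=c['world_from_camera'] if T is None else T
    return P@T[:3,:3].T+T[:3,3]
E
python3 - <<'E'
from h import *
s=sense();print(s)
snap('side','s0');snap('top','t0')
E
```

```text
pics
{'time_s': 0.0, 'joints': array([ 9.21088291e+01,  2.20912511e+01,  3.80805295e-01, -3.02057036e-02,
       -6.84118585e+01, -1.48155007e+01]), 'joint_velocities': array([-0.07033832,  0.00497299, -0.12518694, -0.04460204, -0.04938444,
       -0.05819268]), 'effort': array([ 2.12587460e-03, -3.90666139e+01,  1.87408984e+01,  4.21960786e+00,
        1.10346690e-02, -1.96945625e-04]), 'tcp_pos': array([0.13732893, 0.60910943, 0.22145831]), 'ee_rot': array([[-2.20149071e-01, -9.75466154e-01, -4.11328996e-04],
       [-9.75463785e-01,  2.20149444e-01, -2.15115706e-03],
       [ 2.18893475e-03, -7.23386898e-05, -9.99997602e-01]]), 'wrist_force': array([0.53359148, 0.04083584, 0.74841533]), 'moment': array([-0.00647408, -0.01149406, -0.01566487]), 'gripper_width': 1.002393377511444}
```

View pics/s0.png

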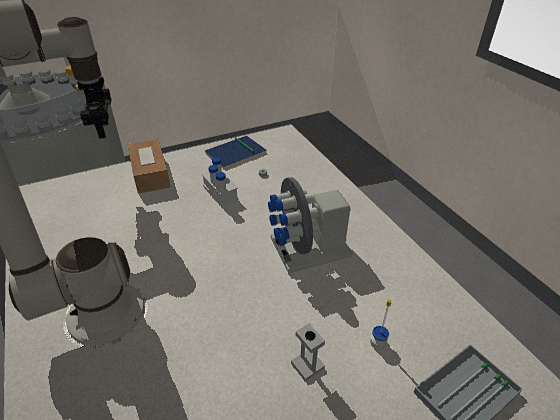

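View pics/t0.png

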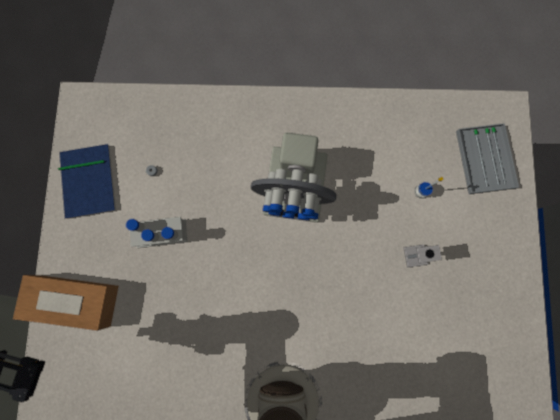

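The side view shows the wheel at about (295,215). The top view has the disc edge-on as a line at (252–337, 187), the tower at (298,150), the rack at (155,232), the ring at (152,170), the holder at (425,189) and the gauge at (422,255). Next I measure the axle and the yaw.

```bash
python3 - <<'E'
from h import *
for f in ['t0','s0']:
    c=dict(np.load(f'pics/{f}.npz'));P=pts(c);h=c['pixels'].astype(int)
    print(f,c['fx'],c['world_from_camera'].round(3).tolist())
    np.save(f'pics/{f}_P.npy',P)
    if f=='t0':
        for (u,v) in [(252,187),(265,183),(295,180),(295,184),(295,188),(325,189),(336,189),(298,150),(285,150),(315,140),(270,211),(292,213),(312,214),(133,225),(168,233),(152,170),(425,189),(422,255),(430,253)]:
            print(u,v,P[v,u].round(3),h[v,u])
    # grey disc: dark neutral, z>0.03
    px=h; m=(px.max(2)-px.min(2)<25)&(px.max(2)<125)&(P[...,2]>0.03)&(P[...,2]<0.28)&(P[...,0]>0.4)&(P[...,0]<0.8)&(abs(P[...,1])<0.2)
    Q=P[m];print(m.sum(),Q.min(0).round(3),Q.max(0).round(3))
    cv2.imwrite(f'pics/{f}_m.png',m.astype(np.uint8)*255)
    if f=='t0':
        T=Q[Q[:,2]>0.20]
        k=np.polyfit(T[:,1],T[:,0],1);print('line',k,np.degrees(np.arctan(k[0])),T[:,2].max(),T[T[:,2]>0.255].mean(0))
E
```

```text
t0 396.3269977882125 [[0.028, -0.986, 0.164, 0.354], [-0.999, -0.025, 0.019, -0.012], [-0.015, -0.164, -0.986, 1.187], [0.0, 0.0, 0.0, 1.0]]
252 187 [0.575 0.092 0.181] [47 46 46]
265 183 [0.572 0.054 0.243] [72 72 73]
295 180 [ 0.587 -0.019  0.22 ] [93 94 92]
295 184 [ 0.567 -0.019  0.262] [72 73 74]
295 188 [ 0.562 -0.019  0.239] [67 68 66]
325 189 [ 0.562 -0.093  0.234] [39 41 41]
336 189 [ 0.614 -0.146  0.002] [98 95 88]
298 150 [ 0.677 -0.025  0.181] [127 129 116]
285 150 [0.676 0.009 0.183] [130 132 119]
315 140 [ 0.706 -0.07   0.18 ] [111 112 101]
270 211 [0.515 0.044 0.168] [13 38 81]
292 213 [ 0.52  -0.014  0.106] [ 9 33 72]
312 214 [ 0.506 -0.064  0.191] [ 7 31 67]
133 225 [0.474 0.419 0.119] [ 18  59 123]
168 233 [0.455 0.322 0.118] [ 19  60 124]
152 170 [0.655 0.416 0.019] [97 98 97]
425 189 [ 0.61  -0.4    0.048] [ 29  64 121]
422 255 [ 0.414 -0.36   0.126] [125 122 121]
430 253 [ 0.42  -0.381  0.129] [16 17 19]
2282 [ 0.5   -0.126  0.03 ] [0.726 0.099 0.268]
line [0.09978703 0.56734887] 5.69851157192447 0.2678418293032738 [ 0.56897183 -0.01366134  0.26086262]
s0 424.94285095607364 [[0.899, -0.276, 0.34, 0.108], [-0.438, -0.58, 0.687, -0.854], [0.007, -0.767, -0.642, 0.951], [0.0, 0.0, 0.0, 1.0]]
3155 [ 0.506 -0.132  0.03 ] [0.725 0.094 0.266]
```

```bash
python3 - <<'E'
import cv2,numpy as np
a=cv2.imread('pics/s0.png')[150:280,230:380];b=cv2.imread('pics/t0.png')[120:230,230:360]
cv2.imwrite('pics/z0.png',np.hstack([cv2.resize(a,(400,347)),cv2.resize(b,(400,347))]))
a=cv2.imread('pics/s0_m.png')[150:280,230:380];b=cv2.imread('pics/t0_m.png')[120:230,230:360]
cv2.imwrite('pics/z0m.png',np.hstack([cv2.resize(a,(400,347)),cv2.resize(b,(400,347))]))
E
```

```text
(no output)
```

View pics/z0.png

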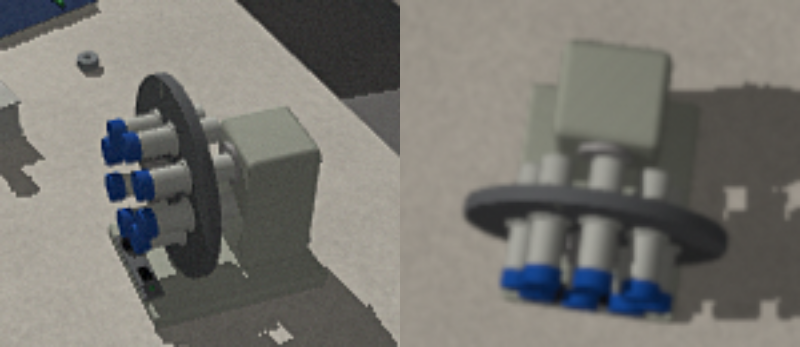

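View pics/z0m.png

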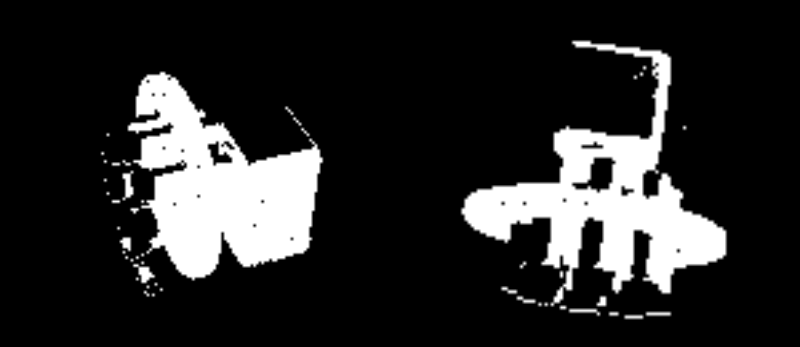

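```bash
python3 - <<'E'
from h import *
t=dict(np.load('pics/t0.npz'));P=np.load('pics/t0_P.npy')
m=(abs(P[...,2]-.182)<.006)&(P[...,0]>.61)&(P[...,0]<.75)&(abs(P[...,1]+.03)<.1)
r=cv2.minAreaRect((P[m][:,:2]*1000).astype(np.float32));print('tower',r,m.sum())
# plane fit of disc from both
for f in 'ts':
    c=dict(np.load(f'pics/{f}0.npz'));P=np.load(f'pics/{f}0_P.npy');h=c['pixels'].astype(int)
    m=(h.max(2)-h.min(2)<15)&(h.max(2)<100)&(abs(P[...,0]-.567-.1*P[...,1])<.03)&(abs(P[...,1]+.016)<.14)&(P[...,2]>.03)
    Q=P[m]; r=np.hypot(Q[:,1]+.016,Q[:,2]-.15);Q=Q[(r>.08)]
    A=np.c_[Q[:,1:],np.ones(len(Q))];w=np.ones(len(Q),bool)
    for _ in range(8):
        k=np.linalg.lstsq(A[w],Q[w,0],rcond=None)[0];e=Q[:,0]-A@k;w=e<np.median(e[w])+0.006; w&=e>np.median(e[w])-.006
    print(f,k,w.sum(),np.degrees(np.arctan(k[0])),e[w].std(), Q[w].min(0),Q[w].max(0))
    # outline circle extremes
    r=np.hypot(Q[:,1]+.016,Q[:,2]-.15);
    h=Q[(Q[:,2]>.2)];print('top',h[h[:,2].argmax()])
    # circle fit on outer cylinder envelope (max r per angle)
    a=np.arctan2(Q[:,2]-.15,Q[:,1]+.016);E=[]
    for i in np.arange(-np.pi,np.pi,.2):
        s=Q[(a>=i)&(a<i+.2)]
        if len(s)>8: rr=np.hypot(s[:,1]+.016,s[:,2]-.15);E.append(s[np.argsort(rr)[-3]])
    E=np.array(E);B=np.c_[2*E[:,1:],np.ones(len(E))];x=np.linalg.lstsq(B,(E[:,1:]**2).sum(1),rcond=None)[0]
    print('circle',x[:2],np.sqrt(x[2]+x[0]**2+x[1]**2),len(E))
E
```

```text
tower ((680.2115478515625, -25.529945373535156), (93.38927459716797, 85.44042205810547), 83.5459976196289) 1050
t [0.11022411 0.02231793 0.56089767] 695 6.289985445400714 0.00207766108911356 [ 0.54959806 -0.12607758  0.05911363] [0.57968131 0.09740626 0.26784183]
top [ 0.56761338 -0.01163297  0.26784183]
circle [-0.01477729  0.15866075] 0.10881676241416681 21
s [0.10263397 0.00863508 0.5648304 ] 705 5.859974906955544 0.0017518094899209066 [ 0.55123202 -0.13223079  0.03787642] [0.57747907 0.09365076 0.26592494]
top [ 0.5731093  -0.02032893  0.26610521]
circle [-0.01852612  0.1522622 ] 0.1124634101470136 24
```

```bash
python3 -m crank '[[0,0,-0.03,0.12],[0,0,-0.03,0.12],[0,0,-0.03,0.12],[0,0,-0.02,0.12],[0,0,0,0.12]]' 0.087; python3 -m crank '[[0,0,0,0.12],[0,0,0,0.12],[0,0,0,0.12],[0,0,0,0.12],[0,0,0,0.12]]'; python3 -m crank '[[0,0,0,0.12],[0,0,0,0.12],[0,0,0,0],[0,0,0,0]]'; python3 - <<'E'
from h import *
s=sense();R=s['ee_rot'];print(R.round(4),s['joints'].round(1),np.degrees(np.arctan2(R[1,0],R[0,0])))
print(R.T@(np.array([.570,-.015,.335])-s['tcp_pos']))
E
```

```text
time_s: 0.52
tcp_pos: [0.138, 0.6114, 0.3381]
ee_rot: [[-0.736, -0.677, 0.002], [-0.677, 0.736, 0.009], [-0.008, 0.006, -1.0]]
wrist_force: [1.0, 0.2, 0.4]
gripper_width: 1.003
time_s: 0.93
tcp_pos: [0.1374, 0.6094, 0.3319]
ee_rot: [[-0.99, -0.143, -0.0], [-0.143, 0.99, -0.001], [0.0, -0.001, -1.0]]
wrist_force: [-0.3, 0.4, -0.4]
gripper_width: 1.004
time_s: 1.27
tcp_pos: [0.1374, 0.6095, 0.332]
ee_rot: [[-0.996, 0.088, -0.0], [0.088, 0.996, -0.001], [0.0, -0.001, -1.0]]
wrist_force: [0.2, -0.4, 0.1]
gripper_width: 1.001
[[-9.961e-01  8.780e-02 -1.000e-04]
 [ 8.780e-02  9.961e-01 -9.000e-04]
 [ 1.000e-04 -9.000e-04 -1.000e+00]] [ 92.1  19.2  11.7  -0.  -82.5 -97.1] 174.96282913764566
[-0.48575398 -0.58415312 -0.00244061]
```

```bash
python3 -m crank '[[-0.0243,-0.0292,0,0],[-0.0243,-0.0292,0,0],[-0.0243,-0.0292,0,0],[-0.0243,-0.0292,0,0],[-0.0243,-0.0292,0,0]]'; python3 -m crank '[[-0.0243,-0.0292,0,0],[-0.0243,-0.0292,0,0],[-0.0243,-0.0292,0,0],[-0.0243,-0.0292,0,0],[-0.0243,-0.0292,0,0]]';python3 -m crank '[[-0.0243,-0.0292,0,0],[-0.0243,-0.0292,0,0],[-0.0243,-0.0292,0,0],[-0.0243,-0.0292,0,0],[-0.0243,-0.0292,0,0]]';python3 -m crank '[[-0.0243,-0.0292,0,0],[-0.0243,-0.0292,0,0],[-0.0243,-0.0292,0,0],[-0.0243,-0.0292,0,0],[0,0,0,0]]'; python3 - <<'E'
from h import *
s=sense();R=s['ee_rot'];print(s['joints'].round(1),np.degrees(np.arctan2(R[1,0],R[0,0])))
c=snap('wrist','w1');print(c['hand_eye'].round(4).tolist());np.savez('pics/w1s.npz',p=s['tcp_pos'],R=R)
c=snap('side','s1')
E
```

```text
time_s: 1.68
tcp_pos: [0.2458, 0.4516, 0.3324]
ee_rot: [[-0.996, 0.087, -0.0], [0.087, 0.996, -0.0], [0.0, -0.0, -1.0]]
wrist_force: [0.9, 0.7, 1.1]
gripper_width: 1.002
time_s: 2.1
tcp_pos: [0.3534, 0.295, 0.3327]
ee_rot: [[-0.996, 0.087, 0.0], [0.087, 0.996, 0.001], [-0.0, 0.001, -1.0]]
wrist_force: [0.8, 0.0, -0.1]
gripper_width: 1.0
time_s: 2.52
tcp_pos: [0.4612, 0.1386, 0.3328]
ee_rot: [[-0.996, 0.088, 0.0], [0.088, 0.996, 0.0], [-0.0, 0.0, -1.0]]
wrist_force: [0.7, 1.4, -0.8]
gripper_width: 1.003
time_s: 2.93
tcp_pos: [0.5492, 0.0107, 0.3313]
ee_rot: [[-0.996, 0.094, -0.001], [0.094, 0.996, -0.002], [0.001, -0.002, -1.0]]
wrist_force: [1.3, 1.0, -0.0]
gripper_width: 1.003
[ 18.1  11.3   0.8   0.1 -79.6 -23.5] 174.60163866626084
[[1.0, 0.0005, 0.0004, 0.0008], [-0.0006, 0.9595, 0.2817, -0.0776], [-0.0002, -0.2817, 0.9595, -0.1608], [0.0, 0.0, 0.0, 1.0]]
```

View pics/w1.png

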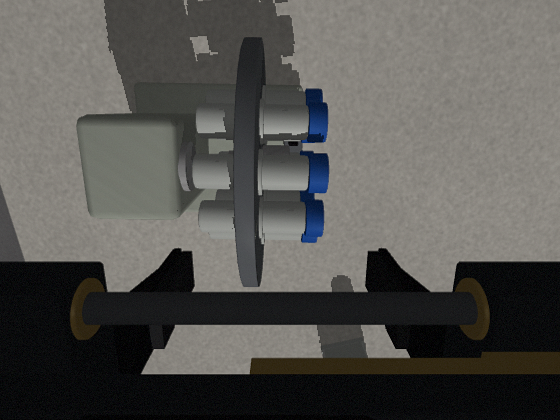

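View pics/s1.png

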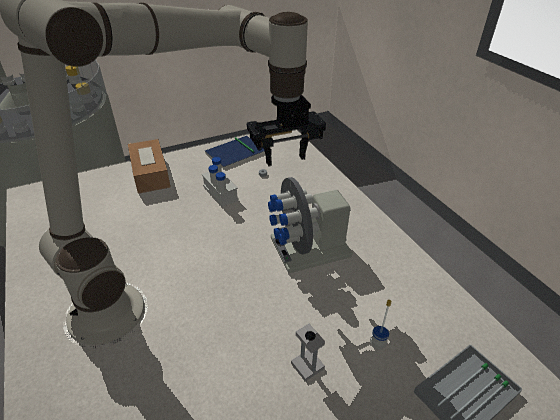

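The wrist view shows the disc edge-on, running from (253,40) to (250,285), between the open fingers and slightly left of the middle. Now I refine the disc plane and axle from this view.

```bash
python3 - <<'E'
from h import *
c=dict(np.load('pics/w1.npz'));s=np.load('pics/w1s.npz');T=np.eye(4);T[:3,:3]=s['R'];T[:3,3]=s['p'];T=T@c['hand_eye']
P=pts(c,T);h=c['pixels'].astype(int)
m=(h.max(2)<110)&(h.max(2)-h.min(2)<20)&(P[...,2]>.1)&(P[...,2]<.275);m[290:]=0;m[:, :225]=0;m[:,275:]=0
Q=P[m];print(m.sum(),Q.min(0),Q.max(0))
E=[]
for v in range(45,285,6):
    u=np.where(m[v])[0]
    if len(u)<5: continue
    # rim cylinder: centre points between edges among nearest depth
    q=P[v,u];E.append(np.r_[q[:,0].min(),q[:,0].max(),q[:,1].mean(),np.median(q[:,2]),len(u)])
E=np.array(E);print(E.round(4)[::3])
Z=E[:,3];
A=np.c_[2*E[:,2],2*Z,np.ones(len(E))];x=np.linalg.lstsq(A,E[:,2]**2+Z**2,rcond=None)[0];print('circ',x[:2],np.sqrt(x[2]+x[0]**2+x[1]**2))
for mid in [(E[:,0]+E[:,1])/2]:
    k=np.polyfit(E[:,2],mid,1);print(k,np.degrees(np.arctan(k[0])),np.std(mid-np.polyval(k,E[:,2])))
b=Q[:,2].max();print(Q[Q[:,2]>b-.004].mean(0),b)
E
```

```text
8576 [ 0.54427523 -0.12707463  0.10200426] [0.60828629 0.09808754 0.26536386]
[[ 5.507e-01  5.653e-01 -1.149e-01  2.036e-01  2.300e+01]
 [ 5.520e-01  5.671e-01 -1.005e-01  2.248e-01  2.700e+01]
 [ 5.539e-01  5.689e-01 -8.740e-02  2.360e-01  2.900e+01]
 [ 5.449e-01  5.891e-01 -7.570e-02  2.022e-01  4.900e+01]
 [ 5.458e-01  5.849e-01 -6.270e-02  2.500e-01  4.200e+01]
 [ 5.473e-01  5.877e-01 -4.970e-02  2.220e-01  4.800e+01]
 [ 5.495e-01  5.932e-01 -3.530e-02  2.283e-01  4.700e+01]
 [ 5.592e-01  5.849e-01 -2.770e-02  2.621e-01  3.000e+01]
 [ 5.609e-01  6.083e-01 -8.500e-03  2.622e-01  3.400e+01]
 [ 5.530e-01  5.946e-01  4.000e-03  2.080e-01  4.900e+01]
 [ 5.656e-01  5.882e-01  1.050e-02  2.604e-01  2.500e+01]
 [ 5.671e-01  5.805e-01  2.780e-02  2.565e-01  2.600e+01]
 [ 5.693e-01  5.831e-01  4.680e-02  2.493e-01  2.600e+01]
 [ 5.717e-01  5.842e-01  6.590e-02  2.331e-01  2.000e+01]]
circ [-0.02385956  0.21786984] 0.0587317323486821
[0.11466869 0.5729998 ] 6.54146100486904 0.003419523288212415
[ 0.56962046 -0.01553285  0.262664  ] 0.2653638593035078
```

```bash
cat >> h.py <<'E'
AX=np.array([.569,-.0155,.150]);Y=np.radians(-6.3)
MX=np.array([np.cos(Y),np.sin(Y),0]);MY=np.array([-np.sin(Y),np.cos(Y),0])
def tgt(th,r=.104,up=0):  # th deg, + clockwise (to -y)
    t=np.radians(th);return AX-MY*r*np.sin(t)+np.array([0,0,r*np.cos(t)-.019+up])
def st():
    s=sense();R=s['ee_rot'];d=s['tcp_pos']-R[:,2]*.019-AX
    f=s['wrist_force'];th=np.arctan2(-d@MY,d[2]);tan=-MY*np.cos(th)-np.array([0,0,1])*np.sin(th)
    print('t%.2f th %.2f r %.1f axial %.1f yaw %.2f | Ft %.2f Fax %.2f Frad %.2f Mx %.3f'%(s['time_s'],np.degrees(th),1e3*np.hypot(d@MY,d[2]),1e3*d@MX,np.degrees(np.arctan2(R[1,0],R[0,0])),f@tan,f@MX,f@np.cross(tan,MX)*1,s['moment']@MX), s['gripper_width'].round(3));return s
def need(th,r=.104,up=0):
    s=sense();print('need',th,(s['ee_rot'].T@(tgt(th,r,up)-s['tcp_pos'])).round(4))
E
python3 -m crank '[[0,0,0,0.022],[0,0,0,0],[0,0,0,0]]'; python3 -c "
from h import *
st();need(-45,up=.12)"
```

```text
time_s: 3.28
tcp_pos: [0.5464, 0.0162, 0.333]
ee_rot: [[-0.994, 0.11, 0.001], [0.11, 0.994, 0.0], [-0.001, 0.0, -1.0]]
wrist_force: [0.1, 0.4, 0.4]
gripper_width: 0.998Traceback (most recent call last):
  File "<string>", line 3, in <module>
    st();need(-45,up=.12)
    ~~^^
  File "h.py", line 18, in st
    print('t%.2f th %.2f r %.1f axial %.1f yaw %.2f | Ft %.2f Fax %.2f Frad %.2f Mx %.3f'%(s['time_s'],np.degrees(th),1e3*np.hypot(d@MY,d[2]),1e3*d@MX,np.degrees(np.arctan2(R[1,0],R[0,0])),f@tan,f@MX,f@np.cross(tan,MX)*1,s['moment']@MX), s['gripper_width'].round(3));return s
                                                                                                                                                                                                                                              ^^^^^^^^^^^^^^^^^^^^^^^^
AttributeError: 'float' object has no attribute 'round'
```

```bash
sed -i "s/s\['gripper_width'\].round(3))/round(s['gripper_width'],3))/" h.py; python3 -c "
from h import *
st();need(-45,up=.12)"
```

```text
t3.28 th -8.19 r 204.0 axial -26.0 yaw 173.66 | Ft -0.32 Fax 0.03 Frad 0.47 Mx 0.087 0.998
need -45 [-0.026   0.0445  0.0084]
```

```bash
python3 -m crank '[[-0.013,0.022,0.004,0],[-0.013,0.0225,0.004,0],[0,0,0,0],[0,0,0,0]]'; python3 -c "
from h import *
st();need(-45)
snap('wrist','w2')"
```

```text
time_s: 3.62
tcp_pos: [0.5775, 0.0582, 0.324]
ee_rot: [[-0.994, 0.109, -0.001], [0.109, 0.994, -0.0], [0.001, -0.0, -1.0]]
wrist_force: [0.2, 0.3, -0.9]
gripper_width: 0.997
t3.62 th -21.03 r 206.7 axial 0.4 yaw 173.72 | Ft -0.59 Fax 0.22 Frad -0.74 Mx 0.108 0.997
need -45 [ 0.0002 -0.0006  0.1194]
```

View pics/w2.png

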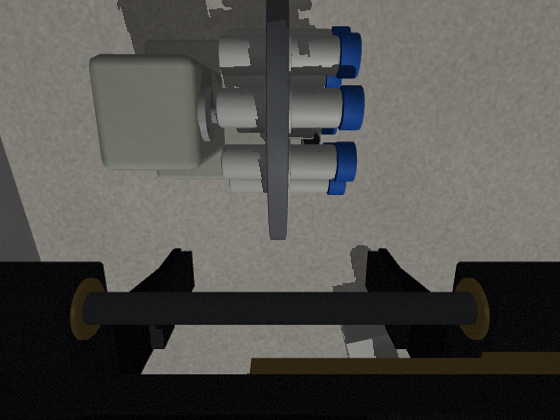

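The disc edge at column ~277 is midway between the fingers (193 and 366), parallel and centred. Descending, then closing.

```bash
python3 -m crank '[[0,0,0.03,0],[0,0,0.03,0],[0,0,0.03,0],[0,0,0.029,0],[0,0,0,0]]'; python3 -m crank '[[0,0,0,0],[0,0,0,0],[0,0,0,0]]' 0.04;python3 -c "
from h import *
st();need(-45)"; python3 -m crank '[[0,0,0,0],[0,0,0,0],[0,0,0,0],[0,0,0,0],[0,0,0,0]]' 0;  python3 -c "
from h import *
st();need(-45);snap('side','s3')"
```

```text
time_s: 4.08
tcp_pos: [0.5733, 0.0555, 0.2]
ee_rot: [[-0.993, 0.114, -0.012], [0.114, 0.994, -0.002], [0.011, -0.003, -1.0]]
wrist_force: [-0.3, 1.5, -0.6]
gripper_width: 1.0
time_s: 4.33
tcp_pos: [0.5791, 0.0567, 0.2085]
ee_rot: [[-0.994, 0.112, 0.005], [0.112, 0.994, 0.001], [-0.005, 0.002, -1.0]]
wrist_force: [0.5, -0.1, 0.5]
gripper_width: 0.853
t4.33 th -43.25 r 106.4 axial 2.0 yaw 173.55 | Ft 0.35 Fax 0.51 Frad 0.35 Mx 0.087 0.853
need -45 [0.0021 0.0006 0.0039]
time_s: 4.75
tcp_pos: [0.5777, 0.0565, 0.2058]
ee_rot: [[-0.994, 0.113, 0.0], [0.113, 0.994, 0.0], [-0.0, 0.0, -1.0]]
wrist_force: [-0.3, -0.1, 0.3]
gripper_width: 0.479
t4.75 th -44.12 r 104.2 axial 0.8 yaw 173.52 | Ft 0.35 Fax -0.30 Frad 0.15 Mx 0.101 0.479
need -45 [0.0008 0.001  0.0012]
```

View pics/s3.png

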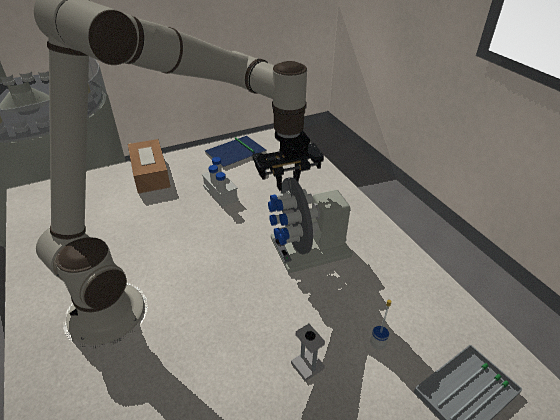

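The gripper straddles the rim at about (290,185) and the fingers are still closing.

```bash
python3 -m crank '[[0,0,0,0],[0,0,0,0],[0,0,0,0],[0,0,0,0],[0,0,0,0]]'; python3 -m crank '[[0,0,0,0],[0,0,0,0],[0,0,0,0],[0,0,0,0],[0,0,0,0]]';  python3 -c "
from h import *
st();need(-45)
import numpy as np
# arc rows from -45, 3 deg steps (5.4mm)
for a in range(-45,46,6):
  b=a+6;r=.104;print(a,b,round(-r*(np.sin(np.radians(b))-np.sin(np.radians(a))),4),round(-r*(np.cos(np.radians(b))-np.cos(np.radians(a))),4))
"
```

```text
time_s: 5.22
tcp_pos: [0.5788, 0.0563, 0.2056]
ee_rot: [[-0.994, 0.113, 0.002], [0.113, 0.994, -0.0], [-0.002, 0.0, -1.0]]
wrist_force: [4.7, -2.0, -2.5]
gripper_width: 0.16
time_s: 5.63
tcp_pos: [0.5788, 0.0563, 0.2056]
ee_rot: [[-0.994, 0.113, 0.002], [0.113, 0.994, -0.0], [-0.002, 0.0, -1.0]]
wrist_force: [4.9, -2.7, -3.5]
gripper_width: 0.164
t5.63 th -44.15 r 104.0 axial 1.8 yaw 173.53 | Ft -0.90 Fax 5.19 Frad -4.06 Mx -0.355 0.164
need -45 [0.0018 0.0011 0.0011]
-45 -39 -0.0081 -0.0073
-39 -33 -0.0088 -0.0064
-33 -27 -0.0094 -0.0054
-27 -21 -0.0099 -0.0044
-21 -15 -0.0104 -0.0034
-15 -9 -0.0106 -0.0023
-9 -3 -0.0108 -0.0011
-3 3 -0.0109 -0.0
3 9 -0.0108 0.0011
9 15 -0.0106 0.0023
15 21 -0.0104 0.0034
21 27 -0.0099 0.0044
27 33 -0.0094 0.0054
33 39 -0.0088 0.0064
39 45 -0.0081 0.0073
45 51 -0.0073 0.0081
```

```bash
python3 -c "
import numpy as np
for a in range(-44,50,10):
  b=a+10;r=.104;print(a,b,round(-r*(np.sin(np.radians(b))-np.sin(np.radians(a)))/5,5),round(-r*(np.cos(np.radians(b))-np.cos(np.radians(a)))/5,5))
"
python3 -m crank '[[0,-0.0028,-0.0023,0],[0,-0.0028,-0.0023,0],[0,-0.0028,-0.0023,0],[0,-0.0028,-0.0023,0],[0,-0.0028,-0.0023,0]]';  python3 -c "
from h import *
st()"
```

```text
-44 -34 -0.00282 -0.00228
-34 -24 -0.00317 -0.00176
-24 -14 -0.00343 -0.00118
-14 -4 -0.00358 -0.00057
-4 6 -0.00363 6e-05
6 16 -0.00356 0.00069
16 26 -0.00338 0.0013
26 36 -0.00311 0.00187
36 46 -0.00274 0.00238
46 56 -0.00228 0.00282
time_s: 6.05
tcp_pos: [0.5774, 0.0437, 0.2164]
ee_rot: [[-0.994, 0.113, 0.003], [0.113, 0.994, 0.003], [-0.002, 0.003, -1.0]]
wrist_force: [5.1, 0.9, -5.7]
gripper_width: 0.156
t6.05 th -34.96 r 104.1 axial 1.8 yaw 173.52 | Ft -4.46 Fax 4.93 Frad -3.89 Mx 0.705 0.156
```

```bash

python3 -m crank '[[0,-0.0032,-0.0018,0],[0,-0.0032,-0.0018,0],[0,-0.0032,-0.0018,0],[0,-0.0032,-0.0018,0],[0,-0.0032,-0.0018,0]]' >/dev/null;  python3 -c "
from h import *
st()"
python3 -m crank '[[0,-0.0034,-0.0012,0],[0,-0.0034,-0.0012,0],[0,-0.0034,-0.0012,0],[0,-0.0034,-0.0012,0],[0,-0.0034,-0.0012,0]]' >/dev/null;  python3 -c "
from h import *
st()"
python3 -m crank '[[0,-0.0036,-0.0006,0],[0,-0.0036,-0.0006,0],[0,-0.0036,-0.0006,0],[0,-0.0036,-0.0006,0],[0,-0.0036,-0.0006,0]]' >/dev/null;  python3 -c "
from h import *
st()"
```

```text
t6.47 th -24.97 r 104.2 axial 1.8 yaw 173.53 | Ft -4.35 Fax 6.04 Frad -3.62 Mx 1.020 0.159
t6.88 th -15.19 r 104.2 axial 1.7 yaw 173.54 | Ft -4.33 Fax 4.57 Frad -4.21 Mx 1.427 0.162
t7.30 th -5.27 r 104.1 axial 1.7 yaw 173.54 | Ft -4.50 Fax 4.42 Frad -4.61 Mx 1.705 0.158
```

```bash
cat >> h.py <<'E'
import json
def lg():
    s=st();json.dump({k:(v.tolist() if hasattr(v,'tolist') else v) for k,v in s.items()},f:=open('log.txt','a'));f.write('\n')
E
python3 -m crank '[[0,-0.0036,0,0],[0,-0.0036,0,0],[0,-0.0036,0,0],[0,-0.0036,0,0],[0,-0.0036,0,0]]' >/dev/null;  python3 -c "
from h import *
lg()"
python3 -m crank '[[0,-0.0036,0.0007,0],[0,-0.0036,0.0007,0],[0,-0.0036,0.0007,0],[0,-0.0036,0.0007,0],[0,-0.0036,0.0007,0]]' >/dev/null;  python3 -c "
from h import *
lg()"
python3 -m crank '[[0,-0.0034,0.0013,0],[0,-0.0034,0.0013,0],[0,-0.0034,0.0013,0],[0,-0.0034,0.0013,0],[0,-0.0034,0.0013,0]]' >/dev/null;  python3 -c "
from h import *
lg()"
python3 -m crank '[[0,-0.0031,0.0019,0],[0,-0.0031,0.0019,0],[0,-0.0031,0.0019,0],[0,-0.0031,0.0019,0],[0,-0.0031,0.0019,0]]' >/dev/null;  python3 -c "
from h import *
lg()"
python3 -m crank '[[0,-0.0027,0.0024,0],[0,-0.0027,0.0024,0],[0,-0.0027,0.0024,0],[0,-0.0027,0.0024,0],[0,-0.0027,0.0024,0]]' >/dev/null;  python3 -c "
from h import *
lg()"
tail -1 log.txt
```

```text
t7.72 th 4.50 r 103.8 axial 1.7 yaw 173.55 | Ft -6.04 Fax 4.13 Frad -6.02 Mx 2.027 0.157
t8.13 th 14.51 r 103.6 axial 1.7 yaw 173.55 | Ft -4.25 Fax 3.57 Frad -4.56 Mx 2.364 0.16
t8.55 th 24.48 r 103.4 axial 1.7 yaw 173.56 | Ft -4.97 Fax 3.32 Frad -4.18 Mx 2.593 0.157
t8.97 th 34.48 r 103.2 axial 1.7 yaw 173.56 | Ft -6.86 Fax 1.79 Frad -4.24 Mx 2.593 0.158
t9.38 th 44.42 r 103.0 axial 1.7 yaw 173.56 | Ft -6.96 Fax 2.36 Frad -3.37 Mx 2.624 0.157
{"time_s": 9.3833, "joints": [7.379983849379548, 17.31571670602894, -9.210596324115674, -0.20809386907932348, -63.156189612842134, -13.72622052764776], "joint_velocities": [-3.1716160296361484, 1.4752324756563817, -2.2411728172574366, -0.2547819535397702, 3.742586748782563, 3.2756127144634326], "effort": [-3.946719914674759, -33.06362271308899, 15.618615746498108, 5.548972338438034, -0.898809302598238, -0.0522861338686198], "tcp_pos": [0.5628390766801076, -0.08723226511708447, 0.20454373430540881], "ee_rot": [[-0.99367875322509, 0.11214593467476827, 0.005081803317100497], [0.11216634316918606, 0.9936816891834087, 0.003925817323815203], [-0.004609430451092474, 0.00447100855850232, -0.9999793814041299]], "wrist_force": [3.152643208268944, 7.031893052133547, 2.462686521313985], "moment": [2.5709501534753016, -0.6257468561796866, 0.02726311489683639], "gripper_width": 0.15730786295769952}
```

```bash
python3 -c "
import numpy as np
for i in range(14):
  a=44.4-6.5*i;b=a-6.5;r=.1035;print(round(a,1),round(b,1),round(-r*(np.sin(np.radians(b))-np.sin(np.radians(a)))/3,4),round(-r*(np.cos(np.radians(b))-np.cos(np.radians(a)))/3,4))
"
```

```text
44.4 37.9 0.0029 -0.0026
37.9 31.4 0.0032 -0.0022
31.4 24.9 0.0034 -0.0018
24.9 18.4 0.0036 -0.0014
18.4 11.9 0.0038 -0.001
11.9 5.4 0.0039 -0.0006
5.4 -1.1 0.0039 -0.0001
-1.1 -7.6 0.0039 0.0003
-7.6 -14.1 0.0038 0.0007
-14.1 -20.6 0.0037 0.0012
-20.6 -27.1 0.0036 0.0016
-27.1 -33.6 0.0034 0.002
-33.6 -40.1 0.0031 0.0023
-40.1 -46.6 0.0028 0.0027
```

```bash
L(){ python3 -c "
from h import *
lg()"; }
python3 -m crank '[[0,0.0029,-0.0026,0],[0,0.0029,-0.0026,0],[0,0.0029,-0.0026,0]]' >/dev/null; L
python3 -m crank '[[0,0.0032,-0.0022,0],[0,0.0032,-0.0022,0],[0,0.0032,-0.0022,0]]' >/dev/null; L
python3 -m crank '[[0,0.0034,-0.0018,0],[0,0.0034,-0.0018,0],[0,0.0034,-0.0018,0]]' >/dev/null; L
python3 -m crank '[[0,0.0036,-0.0014,0],[0,0.0036,-0.0014,0],[0,0.0036,-0.0014,0]]' >/dev/null; L
python3 -m crank '[[0,0.0038,-0.001,0],[0,0.0038,-0.001,0],[0,0.0038,-0.001,0]]' >/dev/null; L
python3 -m crank '[[0,0.0039,-0.0006,0],[0,0.0039,-0.0006,0],[0,0.0039,-0.0006,0]]' >/dev/null; L
python3 -m crank '[[0,0.0039,-0.0001,0],[0,0.0039,-0.0001,0],[0,0.0039,-0.0001,0]]' >/dev/null; L

```

```text
t9.63 th 39.77 r 103.3 axial 1.6 yaw 173.53 | Ft 8.60 Fax 8.00 Frad -3.16 Mx -1.416 0.161
t9.88 th 33.57 r 103.6 axial 1.6 yaw 173.53 | Ft 8.83 Fax 8.13 Frad -1.96 Mx -2.026 0.162
t10.13 th 27.38 r 103.8 axial 1.7 yaw 173.52 | Ft 9.37 Fax 7.03 Frad -1.38 Mx -2.481 0.159
t10.38 th 21.16 r 104.0 axial 1.7 yaw 173.52 | Ft 10.01 Fax 6.41 Frad 0.62 Mx -2.917 0.156
t10.63 th 14.82 r 104.1 axial 1.7 yaw 173.52 | Ft 10.78 Fax 6.59 Frad 2.24 Mx -3.259 0.157
t10.88 th 8.42 r 104.1 axial 1.7 yaw 173.52 | Ft 10.46 Fax 4.82 Frad 2.47 Mx -3.438 0.157
t11.13 th 2.05 r 104.1 axial 1.7 yaw 173.54 | Ft 10.92 Fax 4.72 Frad 3.48 Mx -3.418 0.157
```

```bash
L(){ python3 -c "
from h import *
lg()"; }
python3 -m crank '[[0,0.0039,0.0003,0],[0,0.0039,0.0003,0],[0,0.0039,0.0003,0]]' >/dev/null; L
python3 -m crank '[[0,0.0038,0.0007,0],[0,0.0038,0.0007,0],[0,0.0038,0.0007,0]]' >/dev/null; L
python3 -m crank '[[0,0.0037,0.0012,0],[0,0.0037,0.0012,0],[0,0.0037,0.0012,0]]' >/dev/null; L
python3 -m crank '[[0,0.0036,0.0016,0],[0,0.0036,0.0016,0],[0,0.0036,0.0016,0]]' >/dev/null; L
python3 -m crank '[[0,0.0034,0.002,0],[0,0.0034,0.002,0],[0,0.0034,0.002,0]]' >/dev/null; L
python3 -m crank '[[0,0.0031,0.0023,0],[0,0.0031,0.0023,0],[0,0.0031,0.0023,0]]' >/dev/null; L
python3 -m crank '[[0,0.0028,0.0027,0],[0,0.0028,0.0027,0],[0,0.0028,0.0027,0]]' >/dev/null; L

```

```text
t11.38 th -4.37 r 104.2 axial 1.7 yaw 173.54 | Ft 10.42 Fax 2.48 Frad 5.91 Mx -3.285 0.154
t11.63 th -10.80 r 104.1 axial 1.7 yaw 173.55 | Ft 11.52 Fax 2.56 Frad 6.81 Mx -3.029 0.16
t11.88 th -17.34 r 104.0 axial 1.7 yaw 173.56 | Ft 10.30 Fax 0.68 Frad 8.47 Mx -2.586 0.162
t12.13 th -24.04 r 103.8 axial 1.7 yaw 173.58 | Ft 11.01 Fax 0.74 Frad 8.39 Mx -2.110 0.157
t12.38 th -30.83 r 103.5 axial 1.8 yaw 173.59 | Ft 11.38 Fax -1.04 Frad 8.13 Mx -1.719 0.157
t12.63 th -37.43 r 103.3 axial 1.8 yaw 173.61 | Ft 11.56 Fax -0.96 Frad 7.69 Mx -1.406 0.156
t12.88 th -44.10 r 103.0 axial 1.8 yaw 173.63 | Ft 10.27 Fax -0.84 Frad 8.38 Mx -1.031 0.16
```

```bash
cat > fit.py <<'E'
from h import *
from scipy.optimize import least_squares
D=[]  # th,r,Ft,Fr,M,dir
for l in """-34.96 104.1 -4.46 -3.89 .705
-24.97 104.2 -4.35 -3.62 1.02
-15.19 104.2 -4.33 -4.21 1.427
-5.27 104.1 -4.5 -4.61 1.705""".splitlines():
    D.append([float(x) for x in l.split()]+[1,0])
for l in open('log.txt'):
    s={k:np.array(v) for k,v in json.loads(l).items()}
    d=s['tcp_pos']-s['ee_rot'][:,2]*.019-AX;th=np.arctan2(-d@MY,d[2]);tan=-MY*np.cos(th)-np.array([0,0,1])*np.sin(th)
    f=s['wrist_force'];g=len(D)
    D.append([np.degrees(th),1e3*np.hypot(d@MY,d[2]),f@tan,f@np.cross(tan,MX),s['moment']@MX,0,s['time_s']])
D=np.array(D)
D[4:9,5]=1; D[9:,5]=-1
if __name__=='__main__':
    th=np.radians(D[:,0]);r=D[:,1]/1e3;Ft,Fr,M,dr=D[:,2],D[:,3],D[:,4],D[:,5]
    # in-plane comps (y' along -MY (right), z up): tan=(c,-s), rad=(s,c)
    FR=Ft*np.cos(th)+Fr*np.sin(th)   # along right
    m=np.ones(len(D),bool);m[9]=0
    def model(p,full=1):
        L,A,a0,C,b,fb=p
        # torque: (r x F) about MX = Ft*r ; moving ref up from grasp by L-.019: adds up x F = L*FR
        return r*(Ft)+ (M+ L*FR -b) -(A*np.sin(a0+th)-C*dr) 
    for L0 in (0,-.2,.2):
        s=least_squares(lambda p:model(p)[m],[L0,.3,2,.4,0,0]);p=s.x
        print('L %.3f A %.3f a0 %.1f C %.3f b %.3f rms %.3f'%(p[0],p[1],np.degrees(p[2]),p[3],p[4],np.sqrt(np.mean(s.fun**2))),p[5])
    # force only
    s=least_squares(lambda p:(Ft*r-(p[0]*np.sin(p[1]+th)-p[2]*dr-p[3]))[m],[.3,2,.4,0]);print('force only',s.x,np.degrees(s.x[1]),s.fun.std())
    s=least_squares(lambda p:(Ft*r-(p[0]*np.sin(p[1]+th)-p[2]*dr))[m],[.3,2,.4]);print('force only nob',s.x,np.degrees(s.x[1]),s.fun.std())
    L=p[0]; print(np.c_[D[:,0],dr,r*Ft+M+L*FR].round(3))
E
python3 fit.py
```

```text
L 0.278 A 0.565 a0 95.4 C 0.376 b -0.138 rms 0.224 0.0
L 0.278 A 0.565 a0 95.4 C 0.376 b -0.138 rms 0.224 0.0
L 0.278 A 0.565 a0 95.4 C 0.376 b -0.138 rms 0.224 0.0
force only [0.49508157 1.91118541 0.80096709 0.14504203] 109.50285775949565 0.05259081876824814
force only nob [0.34836922 2.05755493 0.8016632 ] 117.88921382947755 0.05436482431481461
[[-34.96    1.     -0.155]
 [-24.97    1.     -0.104]
 [-15.19    1.      0.122]
 [ -5.27    1.      0.11 ]
 [  4.502   1.     -0.402]
 [ 14.508   1.      0.464]
 [ 24.478   1.      0.341]
 [ 34.482   1.     -0.351]
 [ 44.416   1.     -0.13 ]
 [ 39.767  -1.      0.747]
 [ 33.57   -1.      0.63 ]
 [ 27.38   -1.      0.628]
 [ 21.155  -1.      0.777]
 [ 14.817  -1.      0.917]
 [  8.416  -1.      0.627]
 [  2.051  -1.      0.786]
 [ -4.367  -1.      0.563]
 [-10.801  -1.      0.958]
 [-17.338  -1.      0.517]
 [-24.043  -1.      0.878]
 [-30.826  -1.      1.019]
 [-37.428  -1.      1.04 ]
 [-44.099  -1.      0.455]]
```

```bash
L(){ python3 -c "
from h import *
lg()"; }
python3 -m crank '[[0,-0.0028,-0.0025,0],[0,-0.0028,-0.0025,0],[0,-0.0028,-0.0025,0],[0,-0.0028,-0.0025,0],[0,-0.0028,-0.0025,0]]' >/dev/null; L
python3 -m crank '[[0,-0.0032,-0.0018,0],[0,-0.0032,-0.0018,0],[0,-0.0032,-0.0018,0],[0,-0.0032,-0.0018,0],[0,-0.0032,-0.0018,0]]' >/dev/null;  L
python3 -m crank '[[0,-0.0034,-0.0012,0],[0,-0.0034,-0.0012,0],[0,-0.0034,-0.0012,0],[0,-0.0034,-0.0012,0],[0,-0.0034,-0.0012,0]]' >/dev/null;  L
python3 -m crank '[[0,-0.0036,-0.0006,0],[0,-0.0036,-0.0006,0],[0,-0.0036,-0.0006,0],[0,-0.0036,-0.0006,0],[0,-0.0036,-0.0006,0]]' >/dev/null; L
python3 -m crank '[[0,-0.0036,0,0],[0,-0.0036,0,0],[0,-0.0036,0,0],[0,-0.0036,0,0],[0,-0.0036,0,0]]' >/dev/null;  L
python3 -m crank '[[0,-0.0036,0.0007,0],[0,-0.0036,0.0007,0],[0,-0.0036,0.0007,0]]' >/dev/null;  L
python3 -m crank '[[0,-0.0036,0.0008,0],[0,-0.0035,0.0009,0],[0,-0.0034,0.001,0]]' >/dev/null;  L
python3 -m crank '[[0,-0.0034,0.0013,0],[0,-0.0034,0.0013,0],[0,-0.0034,0.0013,0]]' >/dev/null;  L
python3 -m crank '[[0,-0.0032,0.0016,0],[0,-0.0032,0.0017,0],[0,-0.0032,0.0018,0]]' >/dev/null;  L
python3 -m crank '[[0,-0.003,0.002,0],[0,-0.003,0.002,0],[0,-0.003,0.002,0]]' >/dev/null;  L
python3 -m crank '[[0,-0.0027,0.0024,0],[0,-0.0027,0.0024,0],[0,-0.0027,0.0024,0]]' >/dev/null;  L
```

```text
t13.30 th -36.53 r 102.5 axial 1.8 yaw 173.57 | Ft -5.05 Fax 4.23 Frad 0.79 Mx 1.947 0.16
t13.72 th -26.08 r 101.9 axial 1.8 yaw 173.57 | Ft -4.82 Fax 4.16 Frad 1.28 Mx 1.893 0.157
t14.13 th -15.78 r 101.4 axial 1.7 yaw 173.56 | Ft -5.24 Fax 3.72 Frad 1.03 Mx 1.800 0.162
t14.55 th -5.42 r 101.0 axial 1.7 yaw 173.56 | Ft -4.58 Fax 3.36 Frad 0.11 Mx 1.868 0.159
t14.97 th 4.77 r 100.6 axial 1.7 yaw 173.56 | Ft -5.69 Fax 3.93 Frad -1.77 Mx 2.034 0.156
t15.22 th 11.07 r 100.3 axial 1.7 yaw 173.56 | Ft -5.89 Fax 2.65 Frad -0.10 Mx 2.069 0.156
t15.47 th 17.22 r 100.1 axial 1.7 yaw 173.56 | Ft -6.05 Fax 3.29 Frad -0.59 Mx 2.177 0.162
t15.72 th 23.40 r 99.9 axial 1.7 yaw 173.56 | Ft -6.80 Fax 3.37 Frad -2.02 Mx 2.380 0.158
t15.97 th 29.58 r 99.8 axial 1.7 yaw 173.56 | Ft -6.92 Fax 2.09 Frad -2.29 Mx 2.474 0.16
t16.22 th 35.72 r 99.7 axial 1.6 yaw 173.56 | Ft -7.85 Fax 1.67 Frad -2.23 Mx 2.568 0.157
t16.47 th 41.89 r 99.6 axial 1.6 yaw 173.56 | Ft -7.64 Fax 1.28 Frad -1.17 Mx 2.491 0.157
```

```bash
python3 -m crank '[[0,0,0,0],[0,0,0,0],[0,0,0,0],[0,0,0,0],[0,0,0,0]]' 0.045; python3 -m crank '[[0,0,0,0]]';  python3 -c "
from h import *
st();need(42,up=.1);need(-48,up=0.1)"
```

```text
time_s: 16.88
tcp_pos: [0.5613, -0.084, 0.2035]
ee_rot: [[-0.994, 0.113, -0.001], [0.113, 0.994, -0.0], [0.001, -0.0, -1.0]]
wrist_force: [0.2, 0.2, -0.0]
gripper_width: 0.448
time_s: 16.97
tcp_pos: [0.5615, -0.0839, 0.2036]
ee_rot: [[-0.994, 0.113, -0.001], [0.113, 0.994, -0.0], [0.001, -0.0, -1.0]]
wrist_force: [0.4, -0.7, 0.2]
gripper_width: 0.488
t16.97 th 43.48 r 100.0 axial 0.0 yaw 173.52 | Ft 0.35 Fax 0.49 Frad 0.61 Mx 0.133 0.488
need 42 [ 1.000e-04 -8.000e-04 -1.047e-01]
need -48 [ 0.0006  0.1461 -0.097 ]
```

```bash
python3 -m crank '[[-0.0015,0,-0.034,0],[0,0.001,-0.035,0],[0,0.036,-0.028,0],[0,0.036,0,0],[0,0.036,0,0]]'; python3 -m crank '[[0,0.036,0,0],[0,0,0,0],[0,0,0,0]]';  python3 -c "
from h import *
st();need(-48)"
```

```text
time_s: 17.38
tcp_pos: [0.5759, 0.0219, 0.3009]
ee_rot: [[-0.993, 0.115, 0.005], [0.115, 0.993, 0.001], [-0.005, 0.002, -1.0]]
wrist_force: [1.4, 0.7, -1.1]
gripper_width: 0.515
time_s: 17.63
tcp_pos: [0.5791, 0.0586, 0.298]
ee_rot: [[-0.994, 0.11, -0.001], [0.11, 0.994, -0.0], [0.001, -0.0, -1.0]]
wrist_force: [-0.8, -0.4, -0.2]
gripper_width: 0.521
t17.63 th -24.13 r 183.0 axial 1.9 yaw 173.69 | Ft 0.38 Fax -0.73 Frad -0.43 Mx 0.022 0.521
need -48 [0.0018 0.0025 0.0974]
```

```bash
python3 -m crank '[[0,0.001,0.034,0],[0,0.001,0.034,0],[0,0,0.029,0],[0,0,0,0],[0,0,0,0]]'; python3 -m crank '[[0,0,0,0],[0,0,0,0],[0,0,0,0],[0,0,0,0],[0,0,0,0]]' 0; python3 -m crank '[[0,0,0,0],[0,0,0,0],[0,0,0,0]]';  python3 -c "
from h import *
st();need(-48)
th0=-48
for i in range(15):
  a=-48+6.6*i;b=a+6.6;r=.103;print(round(a,1),round(b,1),round(-r*(np.sin(np.radians(b))-np.sin(np.radians(a)))/3,4),round(-r*(np.cos(np.radians(b))-np.cos(np.radians(a)))/3,4))
"
```

```text
time_s: 18.05
tcp_pos: [0.579, 0.0576, 0.2006]
ee_rot: [[-0.994, 0.114, -0.003], [0.114, 0.994, -0.002], [0.003, -0.002, -1.0]]
wrist_force: [-0.3, 0.3, 0.7]
gripper_width: 0.519
time_s: 18.47
tcp_pos: [0.5798, 0.0591, 0.2024]
ee_rot: [[-0.994, 0.113, 0.002], [0.113, 0.994, 0.001], [-0.002, 0.001, -1.0]]
wrist_force: [0.8, -0.3, 0.5]
gripper_width: 0.222
time_s: 18.72
tcp_pos: [0.5791, 0.0591, 0.202]
ee_rot: [[-0.994, 0.112, -0.0], [0.112, 0.994, -0.0], [0.0, -0.0, -1.0]]
wrist_force: [-3.2, 1.8, 5.0]
gripper_width: 0.16
t18.72 th -46.68 r 103.4 axial 1.9 yaw 173.54 | Ft 2.66 Fax -3.37 Frad 4.43 Mx 0.279 0.16
need -48 [0.0019 0.002  0.0014]
-48.0 -41.4 -0.0028 -0.0028
-41.4 -34.8 -0.0031 -0.0024
-34.8 -28.2 -0.0034 -0.0021
-28.2 -21.6 -0.0036 -0.0017
-21.6 -15.0 -0.0038 -0.0012
-15.0 -8.4 -0.0039 -0.0008
-8.4 -1.8 -0.0039 -0.0004
-1.8 4.8 -0.004 0.0001
4.8 11.4 -0.0039 0.0006
11.4 18.0 -0.0038 0.001
18.0 24.6 -0.0037 0.0014
24.6 31.2 -0.0035 0.0018
31.2 37.8 -0.0033 0.0022
37.8 44.4 -0.003 0.0026
44.4 51.0 -0.0027 0.0029
```

```bash
mv log.txt log1.txt; L(){ python3 -c "
from h import *
lg()"; }
python3 -m crank '[[0,-0.0029,-0.0028,0],[0,-0.0029,-0.0027,0],[0,-0.0029,-0.0027,0]]' >/dev/null; L
python3 -m crank '[[0,-0.0031,-0.0024,0],[0,-0.0031,-0.0024,0],[0,-0.0031,-0.0024,0]]' >/dev/null; L
python3 -m crank '[[0,-0.0034,-0.0021,0],[0,-0.0034,-0.002,0],[0,-0.0034,-0.002,0]]' >/dev/null; L
python3 -m crank '[[0,-0.0036,-0.0016,0],[0,-0.0036,-0.0016,0],[0,-0.0036,-0.0016,0]]' >/dev/null; L
python3 -m crank '[[0,-0.0038,-0.0012,0],[0,-0.0038,-0.0012,0],[0,-0.0038,-0.0012,0]]' >/dev/null; L
python3 -m crank '[[0,-0.0039,-0.0008,0],[0,-0.0039,-0.0008,0],[0,-0.0039,-0.0008,0]]' >/dev/null; L
python3 -m crank '[[0,-0.0039,-0.0004,0],[0,-0.0039,-0.0003,0],[0,-0.0039,-0.0003,0]]' >/dev/null; L
python3 -m crank '[[0,-0.004,0.0001,0],[0,-0.004,0.0001,0],[0,-0.004,0.0001,0]]' >/dev/null; L
python3 -m crank '[[0,-0.0039,0.0006,0],[0,-0.0039,0.0006,0],[0,-0.0039,0.0006,0]]' >/dev/null; L
python3 -m crank '[[0,-0.0038,0.001,0],[0,-0.0038,0.001,0],[0,-0.0038,0.001,0]]' >/dev/null; L
python3 -m crank '[[0,-0.0037,0.0014,0],[0,-0.0037,0.0014,0],[0,-0.0037,0.0014,0]]' >/dev/null; L
python3 -m crank '[[0,-0.0035,0.0018,0],[0,-0.0035,0.0018,0],[0,-0.0035,0.0018,0]]' >/dev/null; L
python3 -m crank '[[0,-0.0033,0.0022,0],[0,-0.0033,0.0022,0],[0,-0.0033,0.0022,0]]' >/dev/null; L
```

```text
t18.97 th -41.81 r 103.1 axial 1.9 yaw 173.52 | Ft -8.26 Fax -1.78 Frad 0.79 Mx 2.292 0.163
t19.22 th -35.30 r 102.8 axial 1.9 yaw 173.52 | Ft -7.87 Fax -0.97 Frad -0.86 Mx 2.206 0.161
t19.47 th -28.70 r 102.6 axial 1.8 yaw 173.53 | Ft -8.23 Fax -1.30 Frad -1.26 Mx 2.347 0.162
t19.72 th -22.17 r 102.4 axial 1.9 yaw 173.53 | Ft -8.32 Fax -0.98 Frad -2.58 Mx 2.567 0.159
t19.97 th -15.59 r 102.2 axial 1.8 yaw 173.54 | Ft -8.92 Fax -1.48 Frad -1.75 Mx 2.719 0.157
t20.22 th -8.97 r 102.0 axial 1.8 yaw 173.54 | Ft -9.29 Fax -0.85 Frad -2.71 Mx 2.956 0.159
t20.47 th -2.48 r 101.9 axial 1.8 yaw 173.55 | Ft -9.25 Fax -1.25 Frad -3.62 Mx 3.201 0.157
t20.72 th 4.15 r 101.8 axial 1.8 yaw 173.55 | Ft -10.64 Fax -0.89 Frad -4.49 Mx 3.497 0.158
t20.97 th 10.74 r 101.7 axial 1.8 yaw 173.55 | Ft -11.38 Fax -2.49 Frad -4.25 Mx 3.692 0.16
t21.22 th 17.29 r 101.7 axial 1.7 yaw 173.55 | Ft -10.63 Fax -1.59 Frad -4.58 Mx 3.837 0.159
t21.47 th 23.88 r 101.7 axial 1.7 yaw 173.55 | Ft -11.32 Fax -2.22 Frad -5.69 Mx 4.050 0.16
t21.72 th 30.44 r 101.9 axial 1.7 yaw 173.55 | Ft -10.74 Fax -2.60 Frad -6.00 Mx 4.170 0.16
t21.97 th 37.06 r 102.0 axial 1.7 yaw 173.55 | Ft -11.73 Fax -2.22 Frad -6.85 Mx 4.318 0.158
```

```bash
L(){ python3 -c "
from h import *
lg()"; }
python3 -m crank '[[0,0.0033,-0.0022,0],[0,0.0033,-0.0022,0],[0,0.0033,-0.0022,0]]' >/dev/null; L
python3 -m crank '[[0,0.0035,-0.0018,0],[0,0.0035,-0.0018,0],[0,0.0035,-0.0018,0]]' >/dev/null; L
python3 -m crank '[[0,0.0037,-0.0014,0],[0,0.0037,-0.0014,0],[0,0.0037,-0.0014,0]]' >/dev/null; L
python3 -m crank '[[0,0.0038,-0.001,0],[0,0.0038,-0.001,0],[0,0.0038,-0.001,0]]' >/dev/null; L
python3 -m crank '[[0,0.0039,-0.0006,0],[0,0.0039,-0.0006,0],[0,0.0039,-0.0006,0]]' >/dev/null; L
python3 -m crank '[[0,0.004,-0.0001,0],[0,0.004,-0.0001,0],[0,0.004,-0.0001,0]]' >/dev/null; L
python3 -m crank '[[0,0.0039,0.0004,0],[0,0.0039,0.0003,0],[0,0.0039,0.0003,0]]' >/dev/null; L
python3 -m crank '[[0,0.0039,0.0008,0],[0,0.0039,0.0008,0],[0,0.0039,0.0008,0]]' >/dev/null; L
python3 -m crank '[[0,0.0038,0.0012,0],[0,0.0038,0.0012,0],[0,0.0038,0.0012,0]]' >/dev/null; L
python3 -m crank '[[0,0.0036,0.0016,0],[0,0.0036,0.0016,0],[0,0.0036,0.0016,0]]' >/dev/null; L
python3 -m crank '[[0,0.0034,0.0021,0],[0,0.0034,0.002,0],[0,0.0034,0.002,0]]' >/dev/null; L
python3 -m crank '[[0,0.0031,0.0024,0],[0,0.0031,0.0024,0],[0,0.0031,0.0024,0]]' >/dev/null; L
python3 -m crank '[[0,0.0029,0.0027,0],[0,0.0029,0.0027,0],[0,0.0029,0.0027,0]]' >/dev/null; L
```

```text
t22.22 th 32.26 r 102.7 axial 1.7 yaw 173.51 | Ft 4.26 Fax 2.88 Frad -9.96 Mx 0.396 0.159
t22.47 th 25.53 r 103.6 axial 1.7 yaw 173.51 | Ft 4.59 Fax 2.99 Frad -11.27 Mx -0.031 0.158
t22.72 th 18.98 r 104.4 axial 1.7 yaw 173.51 | Ft 4.33 Fax 3.58 Frad -9.28 Mx -0.791 0.16
t22.97 th 12.56 r 105.0 axial 1.7 yaw 173.52 | Ft 4.82 Fax 1.64 Frad -4.88 Mx -1.435 0.156
t23.22 th 6.11 r 105.3 axial 1.7 yaw 173.53 | Ft 6.37 Fax 0.35 Frad -2.01 Mx -1.793 0.159
t23.47 th -0.27 r 105.5 axial 1.8 yaw 173.53 | Ft 7.18 Fax -1.28 Frad -0.85 Mx -2.046 0.162
t23.72 th -6.52 r 105.7 axial 1.8 yaw 173.54 | Ft 6.44 Fax -0.99 Frad -0.23 Mx -2.129 0.158
t23.97 th -12.91 r 105.9 axial 1.8 yaw 173.55 | Ft 6.36 Fax -2.54 Frad 1.32 Mx -2.107 0.163
t24.22 th -19.35 r 105.9 axial 1.8 yaw 173.55 | Ft 6.27 Fax -2.37 Frad 2.37 Mx -2.004 0.158
t24.47 th -25.75 r 106.0 axial 1.8 yaw 173.56 | Ft 7.75 Fax -3.75 Frad 2.81 Mx -1.954 0.154
t24.72 th -32.20 r 105.9 axial 1.8 yaw 173.57 | Ft 7.73 Fax -4.24 Frad 2.82 Mx -1.718 0.158
t24.97 th -38.65 r 105.8 axial 1.9 yaw 173.58 | Ft 9.08 Fax -4.76 Frad 2.88 Mx -1.429 0.158
t25.22 th -45.14 r 105.6 axial 1.9 yaw 173.58 | Ft 8.74 Fax -4.94 Frad 2.60 Mx -1.467 0.159
```

```bash
cat > fit2.py <<'E'
from h import *
from scipy.optimize import least_squares
def rd(fn):
    D=[]
    for l in open(fn):
        s={k:np.array(v) for k,v in json.loads(l).items()}
        d=s['tcp_pos']-s['ee_rot'][:,2]*.019-AX;th=np.arctan2(-d@MY,d[2]);tan=-MY*np.cos(th)-np.array([0,0,1])*np.sin(th)
        D.append([th,np.hypot(d@MY,d[2]),s['wrist_force']@tan])
    return np.array(D)
b=rd('log.txt');dir2=np.r_[np.ones(13),-np.ones(13)]
a=rd('log1.txt');dir1=np.r_[np.ones(5),-np.ones(14),np.ones(11)]
def rep(n,f,p0,w):
    s=least_squares(f,p0);J=np.linalg.pinv(s.jac.T@s.jac)*np.mean(s.fun**2);e=np.sqrt(np.diag(J))
    print(n,s.x.round(3),'ang',np.degrees(s.x[w]).round(1),'+-',np.degrees(e[w]).round(1),'rms',s.fun.std().round(3))
# T=A sin(al)-C dir + b
f2=lambda p:b[:,2]*b[:,1]-(p[0]*np.sin(p[1]+b[:,0])-p[2]*dir2)
rep('s2',f2,[.3,3.7,.8],[1])
rep('s2+bias',lambda p:b[:,2]*b[:,1]-(p[0]*np.sin(p[1]+b[:,0])-p[2]*dir2+p[3]),[.3,3.7,.8,0],[1])
f1=lambda p:a[:,2]*a[:,1]-(p[0]*np.sin(p[1]+a[:,0])-p[2]*dir1)
rep('s1',f1,[.3,2,.8],[1])
rep('joint free off',lambda p:np.r_[f2(p[[0,1,2]]),f1(p[[0,3,2]])],[.3,3.7,.8,2],[1,3])
off=np.radians(42+46.7)
rep('joint',lambda p:np.r_[f2(p[[0,1,2]]),f1(np.r_[p[0],p[1]-off,p[2]])],[.3,3.7,.8],[1])
rep('joint+b',lambda p:np.r_[f2(p[[0,1,2]])-p[3],f1(np.r_[p[0],p[1]-off,p[2]])-p[3]],[.3,3.7,.8,0],[1])
E
python3 fit2.py; python3 -c "
from h import *
st();snap('side','s4')"
```

```text
s2 [0.39  3.674 0.826] ang [210.5] +- [2.4] rms 0.056
s2+bias [ 0.354  3.354  0.826 -0.114] ang [192.2] +- [22.] rms 0.055
s1 [0.332 2.123 0.822] ang [121.7] +- [3.6] rms 0.056
joint free off [0.352 3.714 0.823 2.165] ang [212.8 124.1] +- [2.4 3.1] rms 0.057
joint [0.352 3.714 0.823] ang [212.8] +- [1.7] rms 0.057
joint+b [ 0.369  3.562  0.824 -0.046] ang [204.1] +- [3.9] rms 0.055
t25.22 th -45.14 r 105.6 axial 1.9 yaw 173.58 | Ft 8.74 Fax -4.94 Frad 2.60 Mx -1.467 0.159
```

```bash
python3 -c "
import numpy as np
r=.105;a,b=np.radians([-45.1,-30]);print(-r*(np.sin(b)-np.sin(a))/5,-r*(np.cos(b)-np.cos(a))/5)"
python3 -m crank '[[0,-0.0042,-0.0038,0],[0,-0.0043,-0.0035,0],[0,-0.0044,-0.0033,0],[0,-0.0046,-0.003,0],[0,-0.0047,-0.0028,0]]'>/dev/null; python3 -m crank '[[0,0,0,0],[0,0,0,0],[0,0,0,0],[0,0,0,0],[0,0,0,0]]'; python3 -c "
from h import *
st();need(-30);snap('side','s5');snap('top','t5')"
```

```text
-0.004375136592215106 -0.003363230495220912
time_s: 26.1
tcp_pos: [0.577, 0.04, 0.2198]
ee_rot: [[-0.994, 0.112, 0.003], [0.112, 0.994, 0.006], [-0.002, 0.006, -1.0]]
wrist_force: [-4.5, 5.9, 2.1]
gripper_width: 0.162
t26.10 th -32.21 r 104.9 axial 1.8 yaw 173.56 | Ft -3.48 Fax -5.08 Frad 4.61 Mx 2.117 0.162
need -30 [ 0.0019 -0.004  -0.0013]
```

View pics/s5.png

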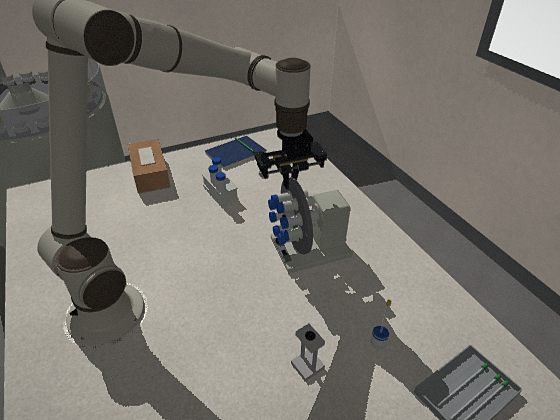

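View pics/t5.png

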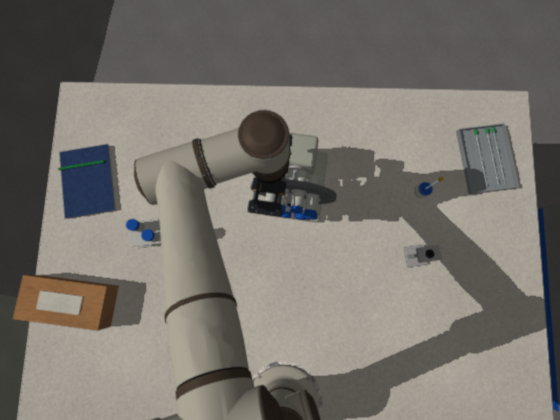

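```bash
python3 -m crank '[[0,-0.003,-0.0017,0],[0,-0.003,-0.0016,0],[0,0,0,0],[0,0,0,0],[0,0,0,0]]'>/dev/null; python3 -m crank '[[0,0,0,0],[0,0,0,0],[0,0,0,0],[0,0,0,0],[0,0,0,0]]'; python3 -c "
from h import *
st();need(-29)"; python3 -m crank '[[0,0,0,0],[0,0,0,0],[0,0,0,0],[0,0,0,0],[0,0,0,0]]'>/dev/null;python3 -c "
from h import *
st()"
```

```text
time_s: 27.03
tcp_pos: [0.5764, 0.0345, 0.2228]
ee_rot: [[-0.994, 0.112, 0.003], [0.112, 0.994, 0.006], [-0.002, 0.007, -1.0]]
wrist_force: [-4.4, 6.5, 0.9]
gripper_width: 0.16
t27.03 th -28.76 r 104.7 axial 1.8 yaw 173.56 | Ft -4.82 Fax -5.06 Frad 3.69 Mx 2.510 0.16
need -29 [ 0.0019 -0.0001  0.0008]
t27.45 th -28.76 r 104.7 axial 1.9 yaw 173.56 | Ft -5.78 Fax -4.31 Frad 4.78 Mx 2.478 0.157
```

```bash
python3 -m crank '[[0,0.0011,0.0006,0],[0,0,0,0],[0,0,0,0],[0,0,0,0],[0,0,0,0]]'>/dev/null; python3 -c "
from h import *
st()"; python3 -m crank '[[0,0,0,0],[0,0,0,0],[0,0,0,0],[0,0,0,0],[0,0,0,0]]'>/dev/null;python3 -c "
from h import *
st()"
```

```text
t27.87 th -28.81 r 104.7 axial 1.8 yaw 173.55 | Ft -2.09 Fax -5.20 Frad 4.01 Mx 1.636 0.159
t28.28 th -28.80 r 104.7 axial 1.8 yaw 173.56 | Ft -2.29 Fax -4.92 Frad 4.37 Mx 1.603 0.158
```

```bash
python3 -m crank '[[0,0.001,0.0006,0],[0,0,0,0],[0,0,0,0],[0,0,0,0],[0,0,0,0]]'>/dev/null; python3 -m crank '[[0,0,0,0],[0,0,0,0],[0,0,0,0],[0,0,0,0],[0,0,0,0]]'>/dev/null;python3 -c "
from h import *
s=st();print(s['joint_velocities'].round(2))
from station import finish_job
print(finish_job())"
```

```text
t29.12 th -29.02 r 104.7 axial 1.8 yaw 173.56 | Ft -0.42 Fax -5.23 Frad 4.94 Mx 1.036 0.156
[ 0.14  0.18 -0.    0.04  0.02  0.09]
the job is handed in; nothing more can be done
None
```

The wheel's heavy side is at the bottom by my fit. The gripper is still shut on the rim, holding it still, and the job was handed in at 29.1 s of the 72 s. I got no verdict.

**How I found it:** I gripped the rim and turned it slowly both ways, about 90° clockwise and back. I then re-gripped once and swept another 84° both ways. The two grips agreed with each other. The pull came out at about 0.35 N m, just above the 0.24–0.34 N m your masses imply.

**Where it ended:**
- **Gripper position:** it holds the rim 29° left of the top, as the robot sees it.
- **Heavy side:** the fit puts it at about 184°, where 180° is straight down. Allowing for a steady force-sensor offset puts it at about 175°. I aimed between the two, so I expect it well inside the 20° limit.
- **Grip and motion:** the finger opening reads about 14 mm, the disc's thickness. Sideways push on the rim was about 0.4 N, and the tool had shifted only 0.2° as I eased that push off.

**What disagreed or was not checked:**
- Turning took about twice the stated clutch drag (0.82 instead of 0.40 N m). I put this down to the pads twisting on the disc, which cancels when both directions are averaged.
- With an offset allowed, the second grip alone gave a much vaguer answer (192° ± 22°, against 204–213° for the others).
- I did not check the white index line.
- In the last side and top pictures, taken before the final 3° adjustment, the holder, gauge and visible part of the rack looked unmoved. I did not measure them, and I did not check the steel ring, which the arm hides.

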